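# Put the clay scraper away and scrap the snapped one

## Robot

A 7-joint arm with a two-finger parallel gripper is mounted at the origin on the work surface. World frame = base frame: x ahead of the robot, y to its left, z up, the work surface at z = 0. Lengths are in m, angles in rad, forces in N, time in s.
With the tool pointing down it reaches from about 0.35 to 0.9 m from the base axis. Payload 8.1 kg.
Tool frame: the origin (TCP) lies on the centre line of the jaws, within the pads' length; the fingertips stand 19 mm ahead of it and the grasp point (between the pads) is the TCP; z points along the fingers, y is the direction in which the jaws open and shut (so a half turn about z gives the same grasp; the last joint's range is limited). The gripper opens to 92 mm and grips with 3 to 60 N. Pads are 19 mm wide; open, the fingers measure 130 mm over their backs; the gripper's body (75 mm by 190 mm) begins 47 mm behind the grasp point.
Start: joints at [1.002, 0.434, 0.025, 1.573, -0.012, 1.134, -0.075], TCP at [0.281, -0.558, 0.246] pointing down, gripper open.
Joint ranges: [-2.62, 2.62], [-0.44, 2.09], [-1.27, 1.32], [0.08, 2.57], [-1.32, 4.46], [0.12, 2], [-2.74, 2.74]. Speed limits (rad/s): [2.22, 2.22, 3.01, 3.01, 3.14, 3.14, 3.14].

## Interface

Orientations are given as a rotation vector (axis times angle).
In Python, from cell import monitor, imaging, workorder, outline_of gives the robot as it stands.
- The arm moves only by the tool move_arm, never from a script. Its argument "series" is a list of rows, each a list of 6 numbers: the shift along the world's x, y, z in cm, then the turn, a rotation vector about the world's x, y, z in degrees. A call has 1 to 8 rows; each row shifts and turns the commanded pose from where the row before left it; what a row does not reach is not made up. A row lasts 1/10 s, in which the tool goes at most 50 mm and 8.59 degrees, less where a joint would pass 70% of its speed; a pose out of reach is approached as far as the arm can. A call with a gripper value outside its range is refused whole. "grip" is the opening, from 0 (shut) to 1 (fully open), set as the call begins (left out, the last holds). The fingers move at their own pace and stop on an object; "force" is the grip in N (left out, the last holds). Time passes only in rows, so rows that do not move let the fingers close. It gives the time, the measured TCP pose, the force and the opening at its end, in the units of the state.
- monitor.observe(): the state, without advancing time (a new reading comes with each control period).
- imaging.get_image(name): name is "side" or "top" or "wrist"; returns a dict with "color" (420x560x3 uint8, red, green, blue), "fx", "fy", "cx", "cy" (pixels), "rvec" (rotation vector, rad) and "tvec" (3), from world to camera coordinates, as OpenCV has them; the wrist camera has in their place "mount" (4x4, takes a point from camera to tool coordinates, whose origin is the TCP and whose axes are the flange's). Camera axes: x right, y down, z forward; pixel columns grow to the right and rows downward; lengths in m; the calibration is good to about 2 mm. A picture is of the moment at which its call begins: read the wrist's pose just before it. There is no depth.
- workorder.sign_off(): hands the job in, once; it reports no verdict.
Trained networks look in the newest picture that a camera, given by its name, has taken for a name from the list of things; names that differ only in an ending like _2 or _b are one class to them, and where a whole thing is asked for, a point or a joint stands for the part that bears it (a point fixed in the world has none). Each returns a list of dicts, best first, with "p" (0 to 1); they miss things now and then, are a little off and sometimes report something else, mostly with a low value. They report only what shows in the picture. A call takes as long as a camera call. They do not tell look-alikes from the thing itself.
- outline_of(camera, thing): "mask" (420x560 bool, what is visible of it) and "rect" ([left, top, width, height] in pixels, round what is visible of it).
The state is a dict: "clock": time; "joints": joint angles; "dq": joint speeds; "joint_efforts": joint torques, N m; "position": TCP position; "ee_rot": TCP orientation; "force": force on the tool from outside, world axes, zero at the start; "ft_torque": the same for the moment, N m; "width": opening from 0.0 (shut) to 1.0 (fully open).
Only numpy, scipy, OpenCV 4.12 (cv2) and the standard library are available. Lean on these libraries where they do the work, as an engineer would, in place of code of your own. Each camera call takes 0.05 s, during which the arm holds its last target. There are 200 camera calls.

## Task

Two clay scrapers are lying on the ware board. Slide the whole one blade first into a free slot of the slanted wooden tool block, fully home so that its handle meets the block, and lay the one with the snapped blade in the grey scrap tray. Leave the scraper already in the block and the bowl, tub and jar where they are.

Things in the scene. Friction and masses are not known exactly. Their poses are not given: they have to be found in the camera images.
- whole: Whole clay scraper, 110 g, flat on the ware board. Wood handle with brass collar: 114 long, 26 wide (collar 28, butt 30), 20 thick. Steel blade 85 long, 50 wide (26 at its root, full after 22), 3 thick, in mid-thickness. Origin at the shoulder (front of the collar, where steel begins), mid-thickness, 10 above the board. +x handle to blade tip, +y across, z up. Balances 10 behind it.
- snapped: Broken scraper, about 85 g, flat on the same board: the same handle and collar, origin and axes as whole, but its blade is snapped off jagged, only 28 to 42 long. Overall 156 long, so it lies flat in the tray. Balances about 40 behind the shoulder.
- ware_board: Plywood ware board 250 x 210 x 12 (x, y, z), fixed to the bench, origin at the centre of its underside. The two scrapers lie on it side by side, about 110 apart across its y, blades towards its +x end; either may be on either side.
- block: Solid beech tool block, a wedge on a dark base 146 x 246 (x, y), fixed, 117 high, origin centre of underside. Its sloping mouth face looks to its own -x and up. Three equal slots side by side in y, 75 apart (block y = 75, 0, -75), run into it towards +x at 40 degrees below level. The face reaches 22 to either side of the slots, measured across the slope; nothing stands above it.
- slot1 (a point): Middle of the mouth of the first slot (block y = 75), free, 100 above the bench. Axes: +x down into the slot, +y across its width, +z across its thickness, upward. Slot 56 wide, 6 thick, 98 deep; the mouth flares to 12 thick over its first 6. A scraper fully home has its shoulder on the mouth face: its origin at this point within 2 mm and its x, y, z along these axes.
- slot2 (a point): The same for the middle slot (block y = 0), free.
- stored: A third scraper, just like whole with the same origin and axes, loose but already home in the third slot (block y = -75), its handle sticking up out of the block.
- scrap_tray: Grey open plastic tray 220 x 160 x 50 (x, y, z), walls and floor 4 thick, fixed, origin at the centre of its underside; empty.
- bowl: Pale clay bowl, 110 across, 65 high, loose, on the bench beyond the board; origin under its centre.
- tub: White plastic tub, 96 across, 55 high, loose, beyond the board; origin under its centre.
- jar: White jar with a red lid, 72 across, 85 high, loose, beyond the board and the tray; origin under its centre.
Mind the look-alikes: they are no part of the job. What is shaped like the whole but black is not meant.

How it is judged:
At the end, for the whole second after the job is handed in: The whole scraper is home in a free slot: shoulder within 6 mm of the mouth face and 8 mm of the slot's middle, length within 0.15 rad of the slot's. The snapped one lies in the scrap tray: shoulder inside the walls, under 35 mm above the bench, length within 0.17 rad of level. Both at rest (((x of whole in the frame of slot1 between -0.006 and 0.005 m and y of whole in the frame of slot1 between -0.008 and 0.008 m and z of whole in the frame of slot1 between -0.008 and 0.008 m and angle between the x axis of whole and the x axis of slot1, either way round below 0.15 rad) or (x of whole in the frame of slot2 between -0.006 and 0.005 m and y of whole in the frame of slot2 between -0.008 and 0.008 m and z of whole in the frame of slot2 between -0.008 and 0.008 m and angle between the x axis of whole and the x axis of slot2, either way round below 0.15 rad)) and x of snapped in the frame of scrap_tray between -0.108 and 0.108 m and y of snapped in the frame of scrap_tray between -0.078 and 0.078 m and z of snapped in the frame of scrap_tray between 0 and 0.035 m and angle between snapped's own x axis and vertical between 1.4 and 1.74 rad and linear speed of each of whole, snapped below 0.02 m/s); the robot touches nothing.
It fails at once if the scraper already in the block was shifted more than 15 mm (distance of stored from where it was at the start of the episode above 0.015 m).
It fails at once if the bowl was shifted more than 25 mm or tipped (distance of bowl from where it was at the start of the episode above 0.025 m or angle between bowl's own z axis and vertical above 0.3 rad).
It fails at once if the tub was shifted more than 25 mm or tipped (distance of tub from where it was at the start of the episode above 0.025 m or angle between tub's own z axis and vertical above 0.3 rad).
It fails at once if the jar was shifted more than 25 mm or tipped (distance of jar from where it was at the start of the episode above 0.025 m or angle between jar's own z axis and vertical above 0.3 rad).
It also fails if it takes over 56 s, if anything falls off the work surface, if the arm or the gripper's body presses on something with over 40 N, if the wrist force passes 120 N, or if a joint passes its speed limit or range.

## Working session

There is one attempt and no reset: what is moved stays moved. The work goes in short steps, Python scripts to look and compute and a tool call to move; the robot and the scene stay as the last step left them, time stands still between calls to the robot, and variables do not carry over. Pictures are saved under pics/ and viewed, about 8 in all and at most 12, crops included, and the job is handed in when it is done.

Besides the shell and the picture viewer there is one more tool, called after "Call:" as name(argument=value, ...), one argument or row to a line, values as JSON. move_arm: Moves the arm, as the interface text tells. Its arguments: {"type":"object","properties":{"series":{"type":"array"},"grip":{"type":"number"},"force":{"type":"number"}},"required":["series"]}

```bash
ls; mkdir -p pics; python3 - <<'E'
from cell import monitor, imaging, outline_of
import cv2,numpy as np
s=monitor.observe();print({k:np.round(v,3) for k,v in s.items()})
for c in ["top","side"]:
    im=imaging.get_image(c); cv2.imwrite(f"pics/{c}0.png",im["color"][:,:,::-1])
    print(c,{k:np.round(v,4) for k,v in im.items() if k!="color"})
    for t in ["whole","snapped","stored","ware_board","block","scrap_tray","bowl","tub","jar"]:
        print(t,[(round(d["p"],2),d["rect"]) for d in outline_of(c,t)][:4])
E
```

```text
pics
{'clock': np.float64(0.0), 'joints': array([ 1.002,  0.435,  0.025,  1.574, -0.012,  1.134, -0.075]), 'dq': array([-0.002, -0.   ,  0.001, -0.002, -0.001,  0.001, -0.002]), 'joint_efforts': array([ 2.0000e-03, -6.6785e+01,  9.8600e-01, -3.1446e+01, -6.0000e-02,
        4.3000e-02,  0.0000e+00]), 'position': array([ 0.28 , -0.558,  0.245]), 'ee_rot': array([-3.055e+00, -7.250e-01,  1.000e-03]), 'force': array([ 0.279, -1.355,  0.863]), 'ft_torque': array([0.005, 0.01 , 0.03 ]), 'width': np.float64(1.001)}
top {'fx': np.float64(537.735), 'fy': np.float64(537.735), 'cx': np.float64(275.3305), 'cy': np.float64(222.0183), 'rvec': array([ 2.1514, -2.1815,  0.1169]), 'tvec': array([0.0113, 0.489 , 1.6095])}
whole [(0.71, [122.3, 158.3, 68.7, 90.0]), (0.69, [359.2, 296.2, 68.1, 18.9]), (0.66, [255.8, 201.2, 36.1, 57.9])]
snapped [(0.65, [295.5, 202.0, 23.6, 48.8])]
stored [(0.5, [165.0, 176.8, 34.8, 14.8])]
ware_board [(0.9, [243.8, 175.2, 85.4, 94.5])]
block [(0.74, [120.3, 156.1, 68.2, 94.9])]
scrap_tray [(0.96, [374.9, 169.4, 61.5, 77.4]), (0.34, [118.3, 157.7, 72.5, 92.2])]
bowl [(0.79, [289.6, 122.6, 34.7, 32.3])]
tub [(0.75, [241.0, 123.1, 30.1, 35.1])]
jar []
side {'fx': np.float64(491.5541), 'fy': np.float64(491.5541), 'cx': np.float64(282.5168), 'cy': np.float64(211.9117), 'rvec': array([ 0.6512, -2.6293,  1.2071]), 'tvec': array([0.4489, 0.2308, 1.1853])}
whole [(0.86, [262.9, 230.8, 68.2, 19.2]), (0.76, [406.1, 175.7, 23.8, 44.1])]
snapped [(0.75, [284.8, 203.6, 51.4, 21.9])]
stored [(0.72, [178.8, 235.0, 40.2, 45.4])]
ware_board [(0.56, [244.5, 202.7, 97.4, 61.7])]
block [(0.85, [132.0, 261.2, 115.7, 125.0])]
scrap_tray []
bowl [(0.7, [204.2, 162.6, 44.9, 31.7])]
tub [(0.74, [181.4, 198.2, 34.4, 34.0])]
jar [(0.98, [252.8, 141.8, 25.5, 34.9])]
```

```bash
python3 - <<'E'
import cv2
a=cv2.imread("pics/top0.png")[105:330,100:450];cv2.imwrite("pics/top0c.png",cv2.resize(a,None,fx=2.28,fy=2.28,interpolation=cv2.INTER_CUBIC))
a=cv2.imread("pics/side0.png")[110:400,110:460];cv2.imwrite("pics/side0c.png",cv2.resize(a,None,fx=2,fy=2,interpolation=cv2.INTER_CUBIC))
E
```

```text
(no output)
```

View pics/top0c.png

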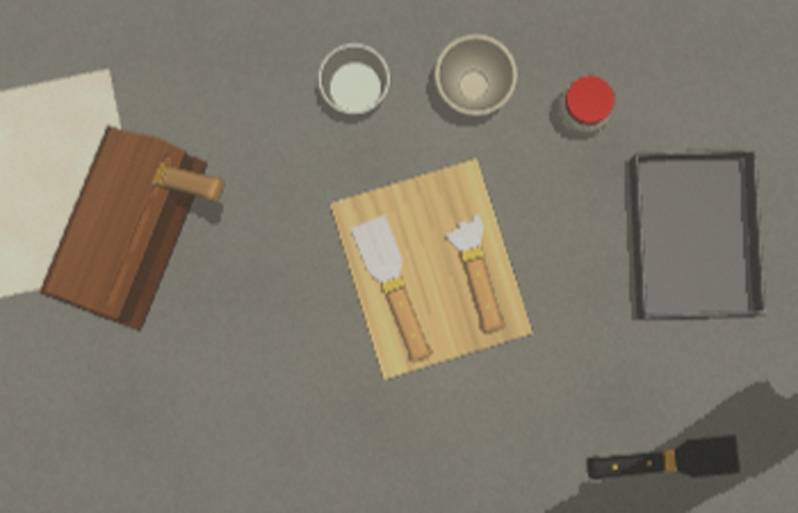

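View pics/side0c.png

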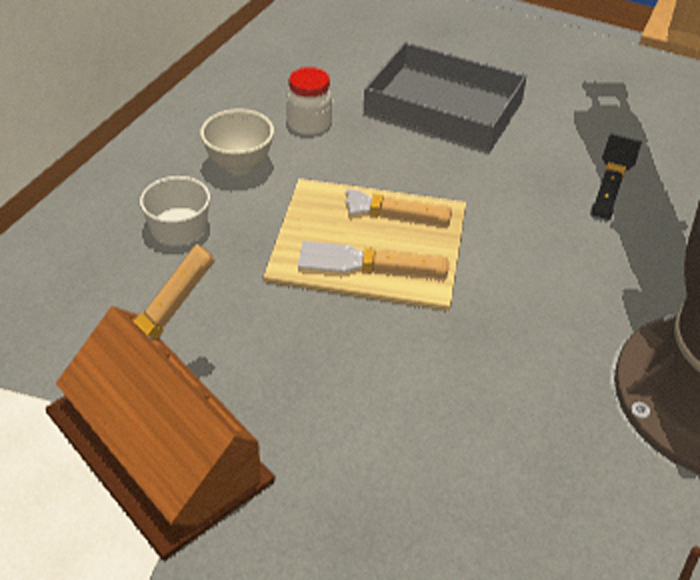

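Views 1–2. What could be mistaken for the target:
- **Whole scraper:** board left, full blade, top crop (390,290).
- **Snapped scraper:** board right, jagged blade, (475,275).
- **Black look-alike:** lower right (665,457). Not wanted.
- **Stored scraper:** in the block at (190,180). Not wanted.

The tray is at (695,235), and the free slots are lower down the dark face of the block. Next I'll get world positions.

```bash
cat > h.py <<'E'
import numpy as np,cv2
from cell import monitor, imaging, outline_of
from scipy.spatial.transform import Rotation as R
def cam(im,s=None):
    K=np.array([[im["fx"],0,im["cx"]],[0,im["fy"],im["cy"]],[0,0,1]])
    if "mount" in im:
        M=np.array(im["mount"]);Rt=R.from_rotvec(s["ee_rot"]).as_matrix()
        Rc=Rt@M[:3,:3];o=Rt@M[:3,3]+s["position"];return K,Rc,o
    r=R.from_rotvec(im["rvec"]).as_matrix();return K,r.T,-r.T@np.array(im["tvec"])
def toz(C,uv,z):
    K,Rc,o=C;uv=np.atleast_2d(uv).astype(float)
    d=(Rc@np.linalg.inv(K)@np.c_[uv,np.ones(len(uv))].T).T
    return o+d*((z-o[2])/d[:,2])[:,None]
def proj(C,P):
    K,Rc,o=C;p=(K@Rc.T@(np.atleast_2d(P)-o).T).T;return p[:,:2]/p[:,2:]
def ray(C,uv):
    K,Rc,o=C;d=Rc@np.linalg.inv(K)@np.r_[uv,1.];return o,d/np.linalg.norm(d)
def tri(Cs,uvs):
    A=0;b=0;L=[]
    for C,uv in zip(Cs,uvs):
        o,d=ray(C,uv);P=np.eye(3)-np.outer(d,d);A=A+P;b=b+P@o;L.append((P,o))
    x=np.linalg.solve(A,b);return x,[np.linalg.norm(P@(x-o))*1000 for P,o in L]
E
python3 - <<'E'
from h import *
np.set_printoptions(precision=4,suppress=True)
T=imaging.get_image("top");C=cam(T);S=imaging.get_image("side");D=cam(S)
f=lambda u,v:np.array([u/2.28+100-.3,v/2.28+105-.3]); g=lambda u,v:np.array([u/2+110-.25,v/2+110-.25])
for n,z,pts in [("board",.012,[(331,203),(476,159),(532,334),(386,380)]),
 ("whole tip,collarfront,butt",.022,[(368,223),(391,280),(420,358)]),
 ("snap collarfront,butt",.022,[(472,252),(492,331)]),("tray",.05,[(631,154),(754,152),(763,315),(634,319)]),
 ("block base",.0,[(141,330),(207,160)])]:
    print(n);print(toz(C,[f(*p) for p in pts],z))
print("ridge/mouth tri")
for n,a,b in [("stored butt",(217,187),(203,256)),("collar",(161,174),(148,325)),("ridge far end",(109,127),(0,0))]:
    if b[0]:print(n,*tri([C,D],[f(*a),g(*b)]))
for z in(.1,.117):print(z,toz(C,[f(187,152),f(118,323),f(156,143)],z))
print("wb",[toz(C,[f(*p)],.08)[0] for p in[(354,78),(475,75),(590,100)]])
E
```

```text
board
[[ 0.5797  0.0972  0.012 ]
 [ 0.6375 -0.1003  0.012 ]
 [ 0.3987 -0.1703  0.012 ]
 [ 0.3401  0.0258  0.012 ]]
whole tip,collarfront,butt
[[ 0.5503  0.0472  0.022 ]
 [ 0.4729  0.0173  0.022 ]
 [ 0.3684 -0.0198  0.022 ]]
snap collarfront,butt
[[ 0.5091 -0.0917  0.022 ]
 [ 0.4029 -0.1161  0.022 ]]
tray
[[ 0.6339 -0.3037  0.05  ]
 [ 0.6343 -0.4671  0.05  ]
 [ 0.4174 -0.4692  0.05  ]
 [ 0.4145 -0.3002  0.05  ]]
block base
[[0.412  0.3554 0.    ]
 [0.6436 0.2671 0.    ]]
ridge/mouth tri
stored butt [0.5755 0.2283 0.1623] [np.float64(1.8721619703015981), np.float64(1.8721619703015926)]
collar [0.6021 0.3073 0.1095] [np.float64(2.4699991498120064), np.float64(2.4699991498118745)]
0.1 [[0.6344 0.2771 0.1   ]
 [0.4154 0.3635 0.1   ]
 [0.6468 0.3171 0.1   ]]
0.117 [[0.6309 0.2741 0.117 ]
 [0.4143 0.3596 0.117 ]
 [0.6431 0.3137 0.117 ]]
wb [array([0.7342, 0.062 , 0.08  ]), array([ 0.736 , -0.0968,  0.08  ]), array([ 0.7004, -0.2467,  0.08  ])]
```

Call:
move_arm(
  series=[
    [1.2,3.4,0,0,0,-2],
    [1.2,3.4,0,0,0,-2],
    [1.2,3.4,0,0,0,-2],
    [1.2,3.4,0,0,0,-2],
    [1.2,3.4,0,0,0,-2],
    [1.2,3.4,0,0,0,-2],
    [1.2,3.4,0,0,0,-2],
  ],
  grip=1,
)

```text
clock: 1.8
position: [0.365, -0.3191, 0.2459]
ee_rot: [3.122, 0.345, 0.001]
force: [0.8, -0.1, -0.8]
width: 0.999
```

Call:
move_arm(
  series=[
    [1.2,3.4,0,0,0,0],
    [1.2,3.4,0,0,0,0],
    [1.2,3.4,0,0,0,0],
    [1.2,3.4,0,0,0,0],
    [1.2,3.4,0,0,0,0],
    [1.2,3.4,0,0,0,0],
    [0.2,3.4,0,0,0,0],
  ],
)

```text
clock: 2.5
position: [0.4398, -0.0809, 0.246]
ee_rot: [3.122, 0.348, 0.002]
force: [0.2, 0.4, 0.6]
width: 1.0
```

```bash
python3 - <<'E'
from h import *
np.set_printoptions(precision=4,suppress=True)
s=monitor.observe();print(s["clock"],s["position"],s["ee_rot"],s["joints"])
im=imaging.get_image("wrist");cv2.imwrite("pics/w1.png",im["color"][:,:,::-1]);C=cam(im,s)
print(np.array(im["mount"]),im["fx"]);print("tool axes",R.from_rotvec(s["ee_rot"]).as_matrix().T)
for t in["whole","snapped"]:
  for d in outline_of("wrist",t)[:3]:
    m=d["mask"];v,u=np.nonzero(m);q=toz(C,np.c_[u,v],.022)[:,:2];c=q.mean(0);w=np.linalg.svd(q-c,full_matrices=False)[2][0];w*=np.sign(w[0]);pr=(q-c)@w
    print(t,d["p"],d["rect"],c,np.degrees(np.arctan2(w[1],w[0])),c+w*pr.min(),c+w*pr.max(),np.ptp(pr))
E
```

```text
2.5 [ 0.4398 -0.0809  0.246 ] [3.1222 0.3476 0.0021] [ 0.2639  0.1597 -0.2288  1.9685  0.0423  1.0166 -1.3334]
[[ 0.0003 -0.9695 -0.2449  0.0668]
 [ 1.      0.0001  0.0008 -0.0005]
 [-0.0008 -0.2449  0.9695 -0.1398]
 [ 0.      0.      0.      1.    ]] 294.85593901870783
tool axes [[ 0.9755  0.2199  0.0013]
 [ 0.2199 -0.9755  0.0002]
 [ 0.0013  0.     -1.    ]]
whole 0.74 [174.2, 71.5, 62.5, 171.1] [0.4796 0.0193] 20.682948596515217 [ 0.3666 -0.0234] [0.5553 0.0479] 0.20173269824318185
snapped 0.93 [279.4, 100.2, 43.5, 129.1] [ 0.4874 -0.0977] 14.224318685294087 [ 0.4036 -0.119 ] [ 0.5548 -0.0807] 0.15595685032960943
```

View pics/w1.png

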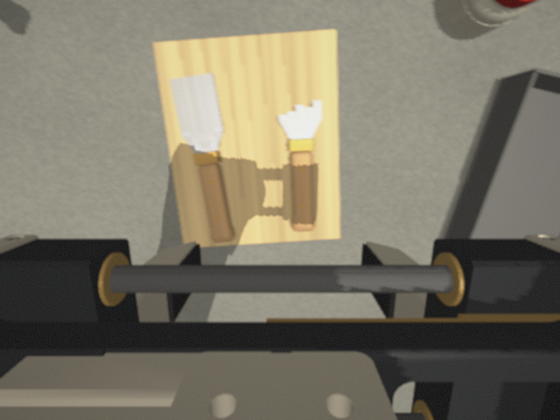

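View 3 confirms it: the whole scraper has its full blade at (195,100), and the snapped one's jagged blade is at (300,120). Its measured length is 156 mm, as described. I'll grasp the snapped one first.

Call:
move_arm(
  series=[
    [1.4,-1.0,-3.7,0,0,0.5],
    [1.4,-1.1,-3.7,0,0,0.5],
    [0,0,-3.7,0,0,0],
    [0,0,-3.7,0,0,0],
    [0,0,-3.5,0,0,0],
    [0,0,-2.0,0,0,0],
    [0,0,-1.0,0,0,0],
    [0,0,0,0,0,0],
  ],
  grip=0.75,
)

```text
clock: 3.45
position: [0.466, -0.1046, 0.0323]
ee_rot: [3.119, 0.372, -0.003]
force: [0.7, 0.2, 0.4]
width: 0.748
```

Call:
move_arm(
  series=[
    [0,0,0,0,0,0],
    [0,0,0,0,0,0],
    [0,0,0,0,0,0],
    [0,0,0,0,0,0],
    [0,0,0,0,0,0],
    [0,0,0,0,0,0],
  ],
  grip=0,
  force=35,
)

```text
clock: 4.05
position: [0.4667, -0.1034, 0.0328]
ee_rot: [3.119, 0.374, 0.0]
force: [0.2, -0.3, 2.9]
width: 0.28
```

Call:
move_arm(
  series=[
    [0,0,3,0,0,0],
    [0,0,4,0,0,0],
    [0,-3,3,0,0,-2],
    [0.7,-3.6,0,0,0,-2],
    [0.7,-3.6,0,0,0,-2],
    [0.7,-3.6,0,0,0,-2],
    [0.7,-3.6,0,0,0,-2],
    [0.7,-3.6,0,0,0,-2],
  ],
)

```text
clock: 4.85
position: [0.5015, -0.3148, 0.1326]
ee_rot: [-3.141, -0.044, 0.001]
force: [0.8, 0.2, -1.0]
width: 0.283
```

Call:
move_arm(
  series=[
    [0.7,-3.6,0,0,0,-2],
    [0.7,-3.6,0,0,0,0],
    [0,0,-3,0,0,0],
    [0,0,-3,0,0,0],
    [0,0,-2,0,0,0],
    [0,0,-1,0,0,0],
    [0,0,-1,0,0,0],
    [0,0,0,0,0,0],
  ],
)

```text
clock: 5.65
position: [0.5153, -0.3851, 0.0319]
ee_rot: [-3.141, 0.008, 0.002]
force: [-0.4, -0.6, -0.8]
width: 0.277
```

Call:
move_arm(
  series=[
    [0,0,-0.5,0,0,0],
    [0,0,0,0,0,0],
    [0,0,0,0,0,0],
  ],
)

```text
clock: 5.95
position: [0.516, -0.3857, 0.0284]
ee_rot: [3.141, -0.009, 0.001]
force: [-0.0, 0.7, -1.2]
width: 0.28
```

Call:
move_arm(
  series=[
    [0,0,-0.2,0,0,0],
    [0,0,0,0,0,0],
    [0,0,0,0,0,0],
  ],
  grip=0.6,
)

```text
clock: 6.25
position: [0.5158, -0.3856, 0.026]
ee_rot: [3.141, -0.009, 0.0]
force: [0.8, -0.5, 0.6]
width: 0.492
```

Call:
move_arm(
  series=[
    [0,0,3,0,0,0],
    [0,0,4,0,0,0],
    [0,0,4,0,0,0],
    [0,3.0,3,0,0,5],
    [-0.6,3.8,2,0,0,5],
    [-0.6,3.8,2,0,0,5],
    [-0.6,3.8,2,0,0,5],
    [-0.6,3.8,2,0,0,5],
  ],
)

```text
clock: 7.05
position: [0.4912, -0.202, 0.2468]
ee_rot: [3.067, 0.677, 0.001]
force: [0.6, 0.3, 1.5]
width: 0.601
```

Call:
move_arm(
  series=[
    [-0.6,3.8,2,0,0,5],
    [-0.6,3.8,2,0,0,5],
    [-0.6,3.8,2,0,0,5],
    [-0.6,3.8,1,0,0,5],
    [-0.6,3.8,1,0,0,5],
    [-0.6,3.8,1,0,0,5],
    [-0.6,3.8,0,0,0,5],
    [-0.6,3.8,0,0,0,4],
  ],
)

```text
clock: 7.85
position: [0.4433, 0.102, 0.3364]
ee_rot: [2.665, 1.661, 0.002]
force: [0.8, -0.3, 0.8]
width: 0.599
```

Call:
move_arm(
  series=[
    [-0.5,3.8,0,0,0,0],
    [-0.5,3.8,0,0,0,0],
    [-0.5,3.8,0,0,0,0],
    [0,0,0,0,0,0],
    [0,0,0,0,0,0],
  ],
)

```text
clock: 8.35
position: [0.4283, 0.2151, 0.3358]
ee_rot: [2.667, 1.66, -0.0]
force: [0.4, -0.8, 0.5]
width: 0.601
```

```bash
python3 - <<'E'
from h import *
np.set_printoptions(precision=4,suppress=True)
s=monitor.observe();print(s["clock"],s["position"],s["ee_rot"],s["joints"])
im=imaging.get_image("wrist");C=cam(im,s);np.savez("w2.npz",p=s["position"],r=s["ee_rot"],mount=im["mount"],k=[im["fx"],im["fy"],im["cx"],im["cy"]])
print("tool x",R.from_rotvec(s["ee_rot"]).as_matrix()[:,0])
a=im["color"][:,:,::-1];cv2.imwrite("pics/w2.png",a);cv2.imwrite("pics/w2c.png",cv2.resize(a[0:250,100:500],None,fx=2,fy=2,interpolation=cv2.INTER_CUBIC))
im=imaging.get_image("top");C=cam(im)
cv2.imwrite("pics/top1.png",im["color"][:,:,::-1])
for d in outline_of("top","snapped")[:2]:print(d["p"],d["rect"],toz(C,[[d["rect"][0]+d["rect"][2]/2,d["rect"][1]+d["rect"][3]/2]],.014))
E
```

```text
8.35 [0.4283 0.2151 0.3358] [ 2.6668  1.6604 -0.0001] [-0.0345  0.1884 -0.6346  1.7312  0.117   1.2601 -1.1536]
tool x [ 0.4413  0.8974 -0.0001]
0.66 [392.7, 181.9, 13.5, 52.7] [[ 0.5277 -0.3775  0.014 ]]
```

View pics/w2c.png

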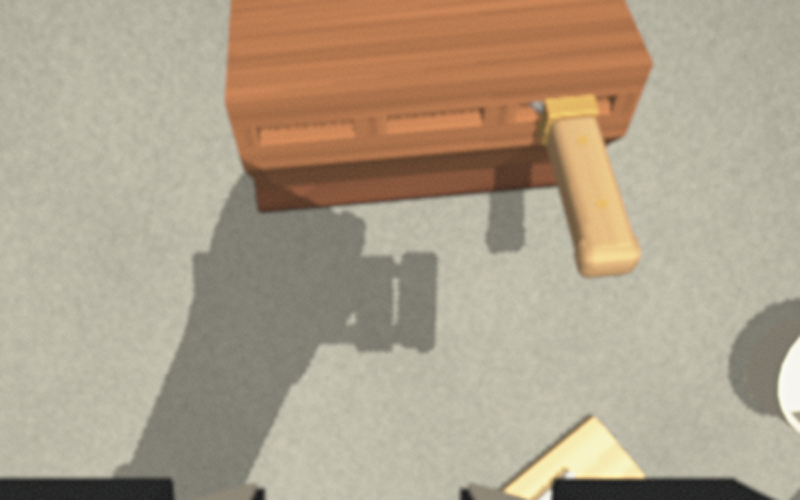

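```bash
python3 - <<'E'
from h import *
np.set_printoptions(precision=4,suppress=True)
n=np.load("w2.npz");k=n["k"];C=cam(dict(fx=k[0],fy=k[1],cx=k[2],cy=k[3],mount=n["mount"]),dict(position=n["p"],ee_rot=n["r"]))
a=cv2.imread("pics/w2.png")
cv2.imwrite("pics/w2d.png",cv2.resize(a[35:115,205:425],None,fx=3.6,fy=3.6,interpolation=cv2.INTER_CUBIC))
f=lambda u,v:np.array([u/2+100-.25,v/2-.25])
U=toz(C,[f(257,130),f(353,124),f(385,115),f(482,110)],.1046);L=toz(C,[f(260,145),f(355,138),f(388,133),f(486,127)],.0954)
print(U,L);c1=(U[:2].mean(0)+L[:2].mean(0))/2;c2=(U[2:].mean(0)+L[2:].mean(0))/2
d=c1-c2;print(c1,c2,np.linalg.norm(d),np.degrees(np.arctan2(d[1],d[0])))
r=toz(C,[f(227,102),f(650,65)],.117);d=r[0]-r[1];print(r,np.linalg.norm(d),np.degrees(np.arctan2(d[1],d[0])))
E
```

```text
[[0.442  0.3776 0.1046]
 [0.4929 0.3561 0.1046]
 [0.5113 0.3523 0.1046]
 [0.5621 0.3302 0.1046]] [[0.4393 0.3723 0.0954]
 [0.4914 0.3509 0.0954]
 [0.5101 0.3447 0.0954]
 [0.5632 0.3223 0.0954]]
[0.4664 0.3642 0.1   ] [0.5367 0.3374 0.1   ] 0.07524035846524997 159.07971573074016
[[0.4345 0.3938 0.117 ]
 [0.6491 0.3086 0.117 ]] 0.23088978246354586 158.33635512616752
```

View pics/w2d.png

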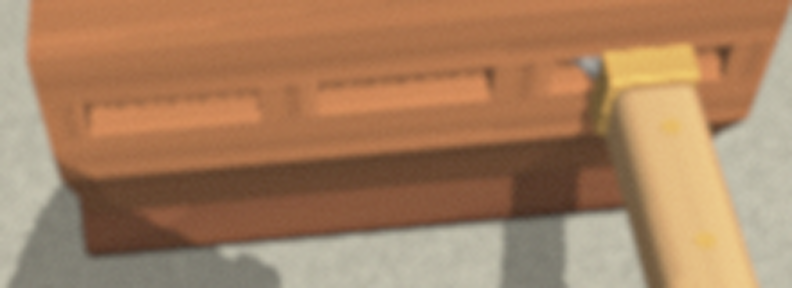

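Call:
move_arm(
  series=[
    [0,-3.5,0,0,0,-5.5],
    [0,-3.5,-1,0,0,-5.5],
    [0,-3.5,-1.5,0,0,-5.5],
    [0,-3.5,-1.5,0,0,-5.5],
    [0,-3.5,-1.5,0,0,-5.5],
    [0,-3.5,-1.5,0,0,-5.5],
    [0,-3.0,-1.5,0,0,-5.5],
    [0,0,0,0,0,-5.5],
  ],
  grip=0.75,
)

```text
clock: 9.3
position: [0.427, -0.0312, 0.249]
ee_rot: [3.097, 0.517, -0.006]
force: [-0.3, -0.2, 1.1]
width: 0.748
```

Call:
move_arm(
  series=[
    [0,0,0,0,0,0],
    [0,0,0,0,0,0],
  ],
)

```text
clock: 9.5
position: [0.4288, -0.0257, 0.2511]
ee_rot: [3.095, 0.54, 0.001]
force: [-0.2, -0.2, 0.5]
width: 0.751
```

```bash
python3 - <<'E'
from h import *
np.set_printoptions(precision=4,suppress=True)
s=monitor.observe();print(s["clock"],s["position"])
x=R.from_rotvec(s["ee_rot"]).as_matrix()[:,0];print("tool x deg",np.degrees(np.arctan2(x[1],x[0])))
im=imaging.get_image("wrist");cv2.imwrite("pics/w3.png",im["color"][:,:,::-1]);C=cam(im,s)
for d in outline_of("wrist","whole")[:2]:
    m=d["mask"];v,u=np.nonzero(m);q=toz(C,np.c_[u,v],.022)[:,:2];c=q.mean(0);w=np.linalg.svd(q-c,full_matrices=False)[2][0];w*=np.sign(w[0]);pr=(q-c)@w;n=np.array([-w[1],w[0]]);la=(q-c)@n
    print(d["p"],d["rect"],c,np.degrees(np.arctan2(w[1],w[0])),c+w*pr.min(),c+w*pr.max(),np.ptp(pr))
    for a in np.arange(pr.min(),pr.max(),.015):
        k=(pr>=a)&(pr<a+.006)
        if k.sum()>3:print(round(a-pr.min(),3),np.round([la[k].min(),la[k].max()],4))
E
```

```text
9.5 [ 0.4288 -0.0257  0.2511]
tool x deg 19.797142482895993
0.73 [236.4, 76.8, 44.4, 162.3] [0.4814 0.0208] 20.77594899378869 [ 0.3678 -0.0223] [0.5537 0.0482] 0.19886140938402763
0.0 [-0.0138  0.0125]
0.015 [-0.0128  0.0134]
0.03 [-0.0119  0.0128]
0.045 [-0.0123  0.0121]
0.06 [-0.0114  0.0128]
0.075 [-0.0118  0.0122]
0.09 [-0.0133  0.0128]
0.105 [-0.0125  0.0134]
0.12 [-0.0178  0.0174]
0.135 [-0.0241  0.0229]
0.15 [-0.0244  0.0245]
0.165 [-0.0246  0.0248]
0.18 [-0.0249  0.0251]
0.195 [-0.024   0.0245]
```

View pics/w3.png

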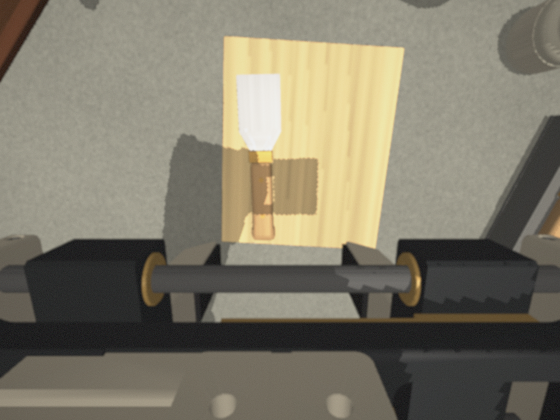

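Call:
move_arm(
  series=[
    [0.4,1.5,-2.0,0,0,1],
    [0.4,1.5,-3.8,0,0,0],
    [0,0,-3.8,0,0,0],
    [0,0,-3.8,0,0,0],
    [0,0,-3.8,0,0,0],
    [0,0,-2.5,0,0,0],
    [0,0,-1.6,0,0,0],
    [0,0,-0.5,0,0,0],
  ],
)

```text
clock: 10.4
position: [0.4361, 0.0051, 0.0315]
ee_rot: [-3.089, -0.568, 0.003]
force: [-0.6, 0.0, 0.6]
width: 0.748
```

Call:
move_arm(
  series=[
    [0,0,0,0,0,0],
    [0,0,0,0,0,0],
  ],
)

```text
clock: 10.6
position: [0.4374, 0.0049, 0.0335]
ee_rot: [3.09, 0.565, 0.002]
force: [-0.1, -0.3, 0.3]
width: 0.752
```

Call:
move_arm(
  series=[
    [0,0,0,0,0,0],
    [0,0,0,0,0,0],
    [0,0,0,0,0,0],
    [0,0,0,0,0,0],
    [0,0,0,0,0,0],
    [0,0,0,0,0,0],
  ],
  grip=0,
  force=40,
)

```text
clock: 11.2
position: [0.4367, 0.0045, 0.0328]
ee_rot: [3.09, 0.564, 0.0]
force: [-0.8, -0.9, 2.8]
width: 0.279
```

Call:
move_arm(
  series=[
    [0,0,2.5,0,0,0],
    [0,0,3.5,0,0,0],
    [0,0,4,0,0,5],
    [0,0,4,0,0,6],
    [-0.1,2,4,0,0,6],
    [-0.1,3,2,0,0,6],
    [-0.2,3,1,0,0,6],
    [-0.2,3,0,0,0,6],
  ],
)

```text
clock: 12.0
position: [0.4311, 0.1158, 0.2444]
ee_rot: [2.774, 1.472, 0.004]
force: [0.1, 0.5, -2.6]
width: 0.277
```

Call:
move_arm(
  series=[
    [-0.2,2,0,0,0,6],
    [-0.2,2,0,0,0,6],
    [-0.2,2,0,0,0,1.4],
    [0,1,0,-5.6,2.14,0],
    [0,1,0,-5.6,2.14,0],
    [0,1,0,-5.6,2.14,0],
    [0,1,0,-5.6,2.14,0],
    [0,1,0,-5.6,2.14,0],
  ],
)

```text
clock: 12.8
position: [0.4248, 0.2251, 0.2427]
ee_rot: [2.287, 1.574, -0.617]
force: [1.5, -0.8, -0.6]
width: 0.281
```

Call:
move_arm(
  series=[
    [0,0,0,-5.6,2.14,0],
    [0,0,0,-3.8,1.42,0],
    [0,0,0,0,0,0],
    [0,0,0,0,0,0],
  ],
)

```text
clock: 13.2
position: [0.4246, 0.2248, 0.2421]
ee_rot: [2.171, 1.495, -0.789]
force: [-0.4, 0.7, -0.9]
width: 0.278
```

```bash
cat > chk.py <<'E'
from h import *
np.set_printoptions(precision=2,suppress=True)
M=np.array([.4664,.3642,.1]);xb=np.r_[np.cos(np.radians(69.1)),np.sin(np.radians(69.1)),0];c,sn=np.cos(np.radians(40)),np.sin(np.radians(40))
sx=c*xb-sn*np.r_[0,0,1];sz=sn*xb+c*np.r_[0,0,1];sy=np.cross(sz,sx)
G=np.c_[sx,-sy,-sz]; B=np.c_[sx,sy,sz]
if __name__=="__main__":
    s=monitor.observe();r=R.from_rotvec(s["ee_rot"]).as_matrix()
    sh=s["position"]+r@[.04,0,.0108]
    print(s["clock"],s["position"]*100,"joints",s["joints"],"F",s["force"],s["width"])
    print("turn needed deg (world)",np.degrees(R.from_matrix(G@r.T).as_rotvec()))
    print("shoulder in slot mm",B.T@(sh-M)*1000, "F slot",B.T@s["force"])
    for back in(.12,.09,.0): print(back,"shift cm",(M-back*sx-G@[.04,0,.0108]-s["position"])*100)
E
python3 chk.py; python3 -c "
from h import *
im=imaging.get_image('side');C=cam(im);a=im['color'][:,:,::-1]
cv2.imwrite('pics/s1.png',cv2.resize(a[110:400,110:410],None,fx=2,fy=2,interpolation=cv2.INTER_CUBIC))"
```

```text
13.2 [42.46 22.48 24.21] joints [-0.45  0.64 -0.55  1.52  0.44  1.77 -1.46] F [-0.4   0.75 -0.9 ] 0.27836655533343146
turn needed deg (world) [-0.04  0.01 -0.01]
shoulder in slot mm [-162.57  -10.69    4.81] F slot [ 1.01  0.64 -0.33]
0.12 shift cm [ 0.05  3.14 -3.1 ]
0.09 shift cm [ 0.87  5.29 -5.03]
0.0 shift cm [  3.33  11.73 -10.82]
```

Call:
move_arm(
  series=[
    [0.1,1.6,-1.5,0,0,0],
    [0.2,1.7,-1.6,0,0,0],
    [0.4,1.6,-1.6,0,0,0],
    [0,0,0,0,0,0],
    [0,0,0,0,0,0],
  ],
)

```text
clock: 13.75
position: [0.4319, 0.2728, 0.1966]
ee_rot: [2.172, 1.493, -0.789]
force: [-0.0, 0.0, -1.6]
width: 0.281
```

```bash
python3 chk.py; python3 - <<'E'
from h import *
from chk import *
s=monitor.observe();im=imaging.get_image("wrist");C=cam(im,s)
r=R.from_rotvec(s["ee_rot"]).as_matrix()
a=cv2.resize(im["color"][:,:,::-1],None,fx=3,fy=3,interpolation=cv2.INTER_CUBIC)
tip=s["position"]+r@[.125,0,.0108]
tc=proj(C,tip)[0];b=a.copy()
S=imaging.get_image("side");Cs=cam(S);e=cv2.resize(S["color"][:,:,::-1],None,fx=4,fy=4,interpolation=cv2.INTER_CUBIC);f=e
sh=s["position"]+r@[.04,0,.0108]
pts={"mouth":[M+B@[0,y,z] for y in(-.028,.028) for z in(-.006,.006)],"blade":[sh+r@[d,y,0] for d in(.085,.03) for y in(-.025,.025)]}
for k,cl in(("mouth",(0,255,0)),("blade",(255,0,0))):
    for p in pts[k]:
        for img,CC,sc in((b,C,3),(f,Cs,4)):
            u=proj(CC,p)[0]*sc+sc/2;cv2.circle(img,(int(u[0]),int(u[1])),2,cl,-1)
x,y=(tc*3).astype(int);x0=max(0,x-400);y0=max(0,y-300)
print(tc);A=b[y0:y0+600,x0:x0+400]
u=(proj(Cs,M)[0]*4).astype(int);Bm=f[max(0,u[1]-350):,u[0]-200:][:600,:400]
w=np.zeros((600,800,3),np.uint8);A=b[y0:y0+600,max(0,x-200):][:600,:400];w[:A.shape[0],:A.shape[1]]=A;w[:Bm.shape[0],400:400+Bm.shape[1]]=Bm
cv2.imwrite("pics/pre.png",w)
E
```

```text
13.75 [43.19 27.28 19.66] joints [-0.51  0.74 -0.54  1.46  0.45  1.75 -1.52] F [-0.04  0.03 -1.6 ] 0.28122074574115785
turn needed deg (world) [-0.01  0.07  0.06]
shoulder in slot mm [-96.89  -0.47   0.39] F slot [ 1.04  0.05 -1.21]
0.12 shift cm [-0.68 -1.66  1.46]
0.09 shift cm [ 0.14  0.49 -0.47]
0.0 shift cm [ 2.6   6.93 -6.26]
[278.75   4.93]
```

View pics/pre.png

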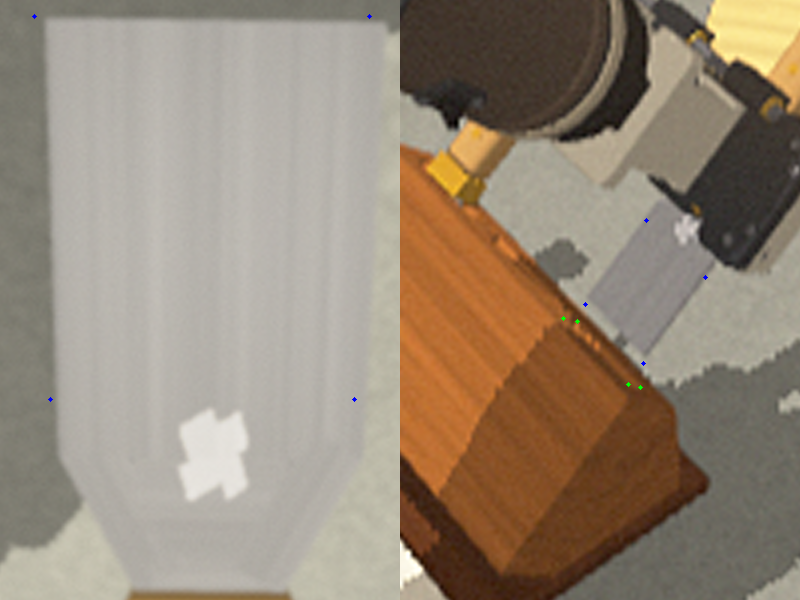

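View 7. In the wrist view the blade tip sits about 2 mm to the image right of where I predicted. In the side view the blade points at the slot 1 mouth (595,350). I'll zoom the side view to compare the sideways offset.

```bash
python3 - <<'E'
from h import *
from chk import *
s=monitor.observe();r=R.from_rotvec(s["ee_rot"]).as_matrix();sh=s["position"]+r@[.04,0,.0108]
w=[]
for n,(h,wd) in(("side",(300,400)),("top",(300,400))):
    S=imaging.get_image(n);Cs=cam(S);K=6;e=cv2.resize(S["color"][:,:,::-1],None,fx=K,fy=K,interpolation=cv2.INTER_CUBIC)
    P=[(M+B@[0,y,z],(0,255,0)) for y in(-.028,.028) for z in(-.006,.006)]+[(sh+r@[d,y,0],(255,0,0)) for d in(.085,.05) for y in(-.025,.025)]
    for p,c in P:
        u=proj(Cs,p)[0]*K+K/2;cv2.circle(e,tuple(u.astype(int)),2,c,-1)
    u=(proj(Cs,M)[0]*K).astype(int);w.append(e[u[1]-300:u[1]+200,u[0]-180:u[0]+220])
cv2.imwrite("pics/pre2.png",np.hstack(w))
E
```

```text
(no output)
```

View pics/pre2.png

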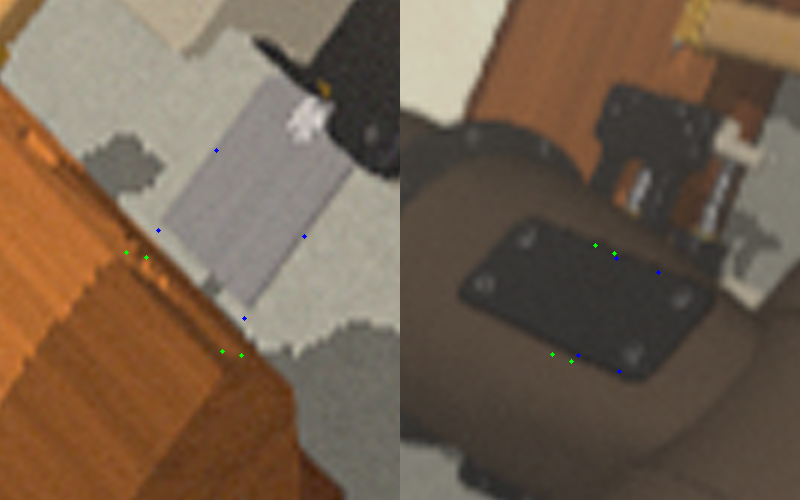

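View 8. The side camera also shows the blade about 1 mm to the tool +y side. I'll shift 1.8 mm towards block +y and start inserting, watching the force.

Call:
move_arm(
  series=[
    [-0.17,0.06,0,0,0,0],
    [0.14,0.36,-0.32,0,0,0],
    [0.14,0.36,-0.32,0,0,0],
    [0.14,0.36,-0.32,0,0,0],
    [0.14,0.36,-0.32,0,0,0],
    [0,0,0,0,0,0],
  ],
)

```text
clock: 14.55
position: [0.4355, 0.289, 0.1822]
ee_rot: [2.17, 1.494, -0.791]
force: [-0.5, -0.2, -1.6]
width: 0.275
```

```bash
python3 chk.py
```

```text
14.55 [43.55 28.9  18.22] joints [-0.54  0.78 -0.54  1.43  0.46  1.75 -1.53] F [-0.48 -0.24 -1.64] 0.2747639764041694
turn needed deg (world) [ 0.05 -0.03 -0.01]
shoulder in slot mm [-75.04   2.06  -0.12] F slot [ 0.75  0.37 -1.51]
0.12 shift cm [-1.04 -3.29  2.9 ]
0.09 shift cm [-0.22 -1.14  0.97]
0.0 shift cm [ 2.24  5.3  -4.82]
```

Tip about 10 mm in by estimate, with no force. I'll continue.

Call:
move_arm(
  series=[
    [0.14,0.36,-0.32,0,0,0],
    [0.14,0.36,-0.32,0,0,0],
    [0.14,0.36,-0.32,0,0,0],
    [0.14,0.36,-0.32,0,0,0],
    [0,0,0,0,0,0],
  ],
)

```text
clock: 15.05
position: [0.4411, 0.3034, 0.1695]
ee_rot: [2.17, 1.494, -0.791]
force: [-0.3, -0.6, -1.4]
width: 0.278
```

```bash
python3 chk.py|grep -v cm
```

```text
15.05 [44.11 30.34 16.95] joints [-0.55  0.81 -0.53  1.39  0.46  1.75 -1.54] F [-0.25 -0.55 -1.41] 0.2784666596703136
turn needed deg (world) [ 0.05 -0.01 -0.  ]
shoulder in slot mm [-55.14   1.89   0.1 ] F slot [ 0.44  0.04 -1.47]
```

Call:
move_arm(
  series=[
    [0.14,0.36,-0.32,0,0,0],
    [0.14,0.36,-0.32,0,0,0],
    [0.14,0.36,-0.32,0,0,0],
    [0.14,0.36,-0.32,0,0,0],
    [0.14,0.36,-0.32,0,0,0],
    [0.14,0.36,-0.32,0,0,0],
    [0,0,0,0,0,0],
  ],
)

```text
clock: 15.75
position: [0.4495, 0.325, 0.1503]
ee_rot: [2.17, 1.494, -0.791]
force: [-0.0, 0.1, -1.1]
width: 0.283
```

```bash
python3 chk.py|grep -v cm
```

```text
15.75 [44.95 32.5  15.03] joints [-0.58  0.86 -0.52  1.34  0.47  1.76 -1.54] F [-0.05  0.11 -1.08] 0.2829472639070926
turn needed deg (world) [ 0.05 -0.01 -0.  ]
shoulder in slot mm [-25.04   1.78   0.25] F slot [ 0.76  0.08 -0.77]
```

Call:
move_arm(
  series=[
    [0.14,0.36,-0.32,0,0,0],
    [0.14,0.36,-0.32,0,0,0],
    [0.14,0.36,-0.32,0,0,0],
    [0.08,0.21,-0.19,0,0,0],
    [0,0,0,0,0,0],
  ],
)

```text
clock: 16.25
position: [0.4545, 0.3377, 0.139]
ee_rot: [2.17, 1.494, -0.791]
force: [-0.3, -1.1, -1.4]
width: 0.281
```

Call:
move_arm(
  series=[
    [0.05,0.14,-0.13,0,0,0],
    [0.05,0.14,-0.13,0,0,0],
    [0,0,0,0,0,0],
  ],
)

```text
clock: 16.55
position: [0.4556, 0.3404, 0.1367]
ee_rot: [2.17, 1.494, -0.79]
force: [-0.2, 0.1, -2.4]
width: 0.276
```

```bash
python3 chk.py|grep -v cm
```

```text
16.55 [45.56 34.04 13.67] joints [-0.6   0.9  -0.52  1.3   0.48  1.76 -1.54] F [-0.16  0.1  -2.37] 0.276048320150883
turn needed deg (world) [0.04 0.02 0.01]
shoulder in slot mm [-3.62  1.58  0.51] F slot [ 1.55  0.19 -1.8 ]
```

Call:
move_arm(
  series=[
    [0.05,0.14,-0.13,0,0,0],
    [0,0,0,0,0,0],
  ],
)

```text
clock: 16.75
position: [0.4561, 0.3418, 0.1354]
ee_rot: [2.17, 1.494, -0.79]
force: [-0.4, -0.5, -1.3]
width: 0.277
```

Call:
move_arm(
  series=[
    [0.05,0.14,-0.13,0,0,0],
    [0,0,0,0,0,0],
  ],
)

```text
clock: 16.95
position: [0.4566, 0.3432, 0.1341]
ee_rot: [2.17, 1.494, -0.79]
force: [-0.1, -0.2, -1.9]
width: 0.28
```

Call:
move_arm(
  series=[
    [0.03,0.07,-0.06,0,0,0],
    [0,0,0,0,0,0],
  ],
)

```text
clock: 17.15
position: [0.4569, 0.3438, 0.1336]
ee_rot: [2.17, 1.494, -0.79]
force: [0.2, -0.6, -1.3]
width: 0.278
```

```bash
python3 chk.py|grep -v cm
```

```text
17.15 [45.69 34.38 13.36] joints [-0.6   0.9  -0.52  1.29  0.48  1.76 -1.55] F [ 0.24 -0.55 -1.34] 0.2783243448562028
turn needed deg (world) [0.04 0.02 0.01]
shoulder in slot mm [1.23 1.61 0.5 ] F slot [ 0.53 -0.42 -1.3 ]
```

Call:
move_arm(
  series=[
    [0.03,0.07,-0.06,0,0,0],
    [0,0,0,0,0,0],
  ],
)

```text
clock: 17.35
position: [0.4572, 0.3444, 0.133]
ee_rot: [2.17, 1.494, -0.79]
force: [-0.3, -0.1, -0.7]
width: 0.284
```

Call:
move_arm(
  series=[
    [0.03,0.07,-0.06,0,0,0],
    [0,0,0,0,0,0],
  ],
)

```text
clock: 17.55
position: [0.4573, 0.3445, 0.133]
ee_rot: [2.169, 1.493, -0.792]
force: [-3.2, -4.7, 4.5]
width: 0.282
```

Call:
move_arm(
  series=[
    [0.03,0.07,-0.06,0,0,0],
    [0,0,0,0,0,0],
  ],
)

```text
clock: 17.75
position: [0.4573, 0.3445, 0.1329]
ee_rot: [2.168, 1.492, -0.794]
force: [-4.0, -6.6, 8.3]
width: 0.283
```

```bash
python3 chk.py|grep -v cm;  python3 - <<'E'
from h import *
s=monitor.observe();w=[]
S=imaging.get_image("side")["color"][:,:,::-1];w.append(cv2.resize(S[210:330,150:250],(500,600),interpolation=cv2.INTER_CUBIC))
S=imaging.get_image("wrist")["color"][:,:,::-1];w.append(cv2.resize(S[0:260,215:345],(300,600),interpolation=cv2.INTER_CUBIC))
cv2.imwrite("pics/in.png",np.hstack(w))
E
```

```text
17.75 [45.73 34.45 13.29] joints [-0.61  0.91 -0.51  1.29  0.48  1.77 -1.55] F [-4.01 -6.62  8.27] 0.2825148324145008
turn needed deg (world) [ 0.24 -0.06  0.03]
shoulder in slot mm [2.23 1.46 0.34] F slot [-11.14   1.39   1.44]
```

View pics/in.png

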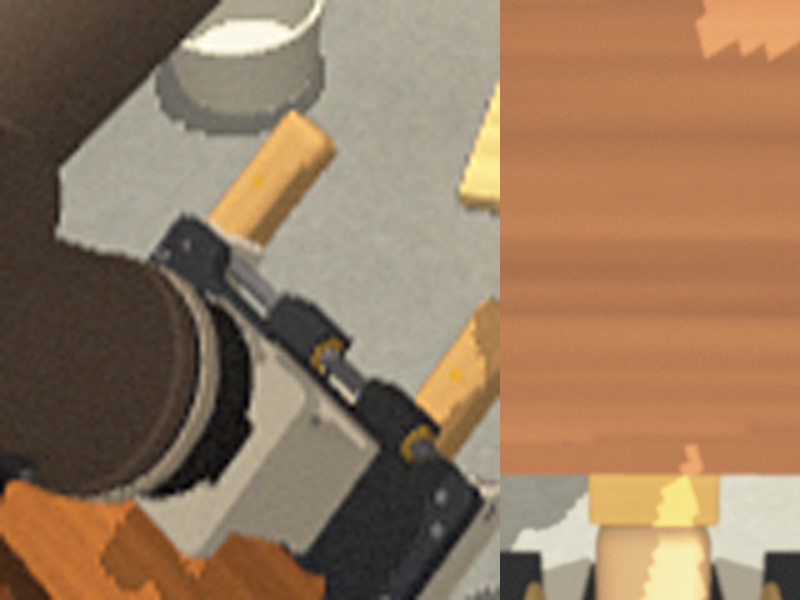

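View 9: the collar sits flush on the face. The stop was hard, 11 N along the slot. I'll release and back away normal to the handle.

Call:
move_arm(
  series=[
    [0,0,0,0,0,0],
    [0,0,0,0,0,0],
    [0,0,0,0,0,0],
    [0,0,0,0,0,0],
  ],
  grip=0.6,
)

```text
clock: 18.25
position: [0.4578, 0.3462, 0.1317]
ee_rot: [2.171, 1.494, -0.79]
force: [-0.4, -0.4, 0.1]
width: 0.57
```

Call:
move_arm(
  series=[
    [0.2,0.6,0.77,0,0,0],
    [0.46,1.2,1.53,0,0,0],
    [0.7,1.8,2.3,0,0,0],
    [0.7,1.8,2.3,0,0,0],
    [0,0,4,0,0,0],
    [0,-2,4,0,0,0],
    [-1,-4,1,0,0,0],
    [-1,-4,0,0,0,0],
  ],
)

```text
clock: 19.05
position: [0.4587, 0.3002, 0.2933]
ee_rot: [2.172, 1.494, -0.782]
force: [0.6, 0.6, 0.0]
width: 0.598
```

Call:
move_arm(
  series=[
    [-1,-4,0,0,0,0],
    [-1,-4,0,0,0,0],
    [-1,-4,0,0,0,0],
    [-1,-4,0,0,0,0],
    [-1,-4,0,0,0,0],
    [-1,-4,0,0,0,0],
    [0,0,0,0,0,0],
    [0,0,0,0,0,0],
  ],
)

```text
clock: 19.85
position: [0.3985, 0.0599, 0.2916]
ee_rot: [2.172, 1.493, -0.788]
force: [-0.6, 0.9, 0.2]
width: 0.596
```

```bash
python3 - <<'E'
from h import *
from chk import *
s=monitor.observe();print(s["clock"],s["position"],s["force"]);w=[]
S=imaging.get_image("side");C=cam(S);I=S["color"][:,:,::-1];w.append(cv2.resize(I[225:345,150:250],(500,600),interpolation=cv2.INTER_CUBIC))
T=imaging.get_image("top");D=cam(T);J=T["color"][:,:,::-1]
w.append(np.vstack([cv2.resize(J[155:255,110:210],(300,300)),cv2.resize(J[160:260,360:460],(300,300))]))
cv2.imwrite("pics/fin.png",np.hstack(w))
for c in("side","top"):
  for t in("stored","snapped","bowl","tub","jar"):print(c,t,[(round(d["p"],2),d["rect"]) for d in outline_of(c,t)][:3])
E
```

```text
19.85 [0.4  0.06 0.29] [-0.65  0.88  0.18]
side stored [(0.89, [178.2, 231.7, 40.3, 50.0])]
side snapped [(0.6, [208.9, 163.3, 35.5, 33.8])]
side bowl [(0.91, [208.5, 162.6, 38.8, 34.1])]
side tub [(0.97, [180.6, 193.6, 33.8, 39.6])]
side jar [(0.95, [255.1, 153.9, 23.3, 24.0])]
top stored [(0.56, [169.5, 175.8, 29.3, 15.7]), (0.23, [119.0, 158.8, 70.6, 79.0])]
top snapped [(0.93, [393.7, 183.9, 14.8, 49.4]), (0.36, [240.9, 123.1, 32.8, 31.2])]
top bowl [(0.75, [290.2, 121.6, 35.6, 32.6])]
top tub [(0.73, [240.5, 122.2, 32.3, 31.9])]
top jar [(0.78, [343.9, 138.2, 26.1, 28.8])]
```

View pics/fin.png

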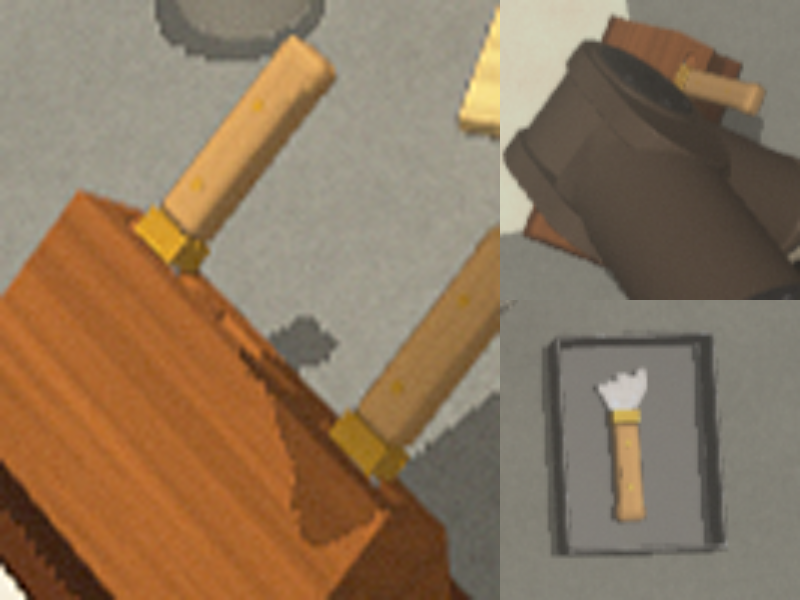

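View 10: the whole scraper sits just like the stored one, collar on the face at (370,440) versus (170,235). The snapped one lies flat in the tray at (628,445). The other things are unmoved and the arm is clear, so I'm handing in.

```bash
python3 -c "
from cell import workorder; print(workorder.sign_off())"
```

```text
the job is handed in; nothing more can be done
None
```

I laid the snapped scraper in the scrap tray and slid the whole one blade first into slot 1 until its handle met the block. I handed in at about 20 s.

- **Whole scraper:** it went in without resistance, then stopped hard at 11 N along the slot. My position estimate at the stop was +2.2, +1.5 and +0.3 mm from the slot point, all within tolerance. In the last side picture its collar sits on the face and its handle is parallel to the stored scraper.
- **Snapped scraper:** it lies flat inside the tray walls. I found its centre near (0.528, -0.378), within 8 mm of where I aimed.
- **Other things:** the stored scraper, bowl, tub and jar appear where they were. Their outlines shifted only by the networks' noise, except the jar in the side view, whose outline top dropped about 12 pixels. It had no outline in the first top view to compare with, and the arm never went near it. The gripper is open, with no force beyond sensor noise.
- **Checks that disagreed:** before insertion, the wrist and side cameras put the blade 1–2 mm to one side of my prediction, so I corrected by 1.8 mm. The side camera also suggested the blade was about 4 mm further back than the wrist camera did. The stop came about 2 mm past my nominal point, between the two. The arm hid slot 1 from the top camera, so only the side view confirms the final fit.

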